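Dock the blue pH probe

TASK

Take the blue-banded probe off its hook on the rack, lifting its loop clear of the upturned tip and never pulling or knocking hard against the rack with it, and stand it in the hole of the meter's docking block, fully home with its shoulder on the block. Then, with the probe seated, swing the orange clamp lever over until it is fully shut. Leave the grey probe hanging and the dropper bottle, jar and beaker where they stand.

Things in the scene. Friction and masses are not known exactly. Their poses are not given: they have to be found in the camera images.
- blue_probe: cordless pH probe, 90 g, hangs on either hook: white square body 22 x 22 mm (38 to 95 mm up), blue bands at its foot and top, round black shank 14 mm across below (0 to 38 mm), blue wire loop in its y-z plane on top (95 to 129 mm, inside 13 mm wide, 28 mm high, pointed). Origin: centre of the shank's lower end, z up. Best pinched on its y faces, 78 to 86 mm up
- grey_probe: the same probe with grey bands and loop, on the other hook; to be left hanging there
- rack: fixed white rack; origin on the table, x points away from the probes' side. Rail and posts (y +-120 mm) at x = 33 to 56 mm. The probes hang from two steel hooks on its -x side, with a small shelf close above
- hook_left (a point): point on the wire's axis where a probe hangs, rack (-40, 65, 212) mm. Hook: level steel wire 6 mm thick along the rack's x, from the rail out to x = -53 mm, where its tip turns up 7 mm (top 222 mm up). A loop must rise 7 to 20 mm (13 is best) and then come off towards the rack's -x
- hook_right (a point): the same for the other hook, rack (-40, -65, 212) mm
- shelf_edge (a point): middle of the lower front edge of the shelf board over the hooks, rack (-35, 0, 271) mm. Board 40 mm deep (towards +x), 270 mm wide, 16 mm thick, small bottles on it up to 340 mm. It leaves no room for an upright gripper at the probes: come in from the rack's -x side, tool tilted 30 to 45 degrees from vertical
- dock: fixed meter with docking block; origin on the table under the hole, z up. Grey block 90 (x) x 56 (y) x 70 mm high centred on the origin; a white meter 45 mm high with green keys lies beside it at y = -28 to -118 mm. The lever stands on the block's +y side
- dock_hole (a point): centre of the mouth of the hole, at the block's top face (70 mm up); hole 18 mm in diameter, 42 mm deep, axis z. Seated, the probe's shoulder rests on the block and its origin is 38 mm below this point
- clamp_lever (a joint): orange clamp lever's angle: 0 = shut (level, pointing to the dock's -x), 1.57 = upright, 2.05 = leaning fully back; starts open at 1.55 to 1.95, stays where it is left, takes about 1 N at the bar
- lever_grip (a point): grip point on the lever's crossbar: bar of 10 mm diameter along the dock's y, free for 60 mm (+-30 mm) about this point, 80 mm from the hinge axis
- lever_hinge (a point): point on the lever's hinge axis (along the dock's y), level with the grip point: 35 mm in x, 75 mm in y, 74 mm up from the dock's origin. Shut, the grip point lies 80 mm from here towards the dock's -x
- beaker: glass beaker, 56 mm across, 65 mm high, origin under its centre; bystander
- dropper: white dropper bottle with red cap, 34 mm across, 70 mm high, origin under its centre; bystander
- jar: white jar, 60 mm across, 80 mm high, origin under its centre; bystander
Things that resemble listed ones, but are neither listed nor needed, are in the scene too. Leave any red or yellow look-alike of the dock alone.

How it is judged:
On the way, in this order (a step that is already met when the one before it is completed fails the run):
1. the blue probe is off its hook and clear of the rack, the lever still open (distance of blue_probe from where it was at the start of the episode above 0.08 m and contact force between blue_probe and rack below 0.1 N and value of joint clamp_lever above 1.2 rad), for 0.1 s.
2. the blue probe is seated fully home in the dock's hole while the lever is still open (z of blue_probe in the frame of dock_hole below -0.034 m and horizontal distance between blue_probe and dock_hole below 0.005 m and angle between blue_probe's own z axis and vertical below 0.1 rad and value of joint clamp_lever above 1 rad), for 0.2 s.
3. the lever is shut with the probe seated (z of blue_probe in the frame of dock_hole below -0.034 m and horizontal distance between blue_probe and dock_hole below 0.005 m and angle between blue_probe's own z axis and vertical below 0.1 rad and value of joint clamp_lever below 0.12 rad), for 0.2 s.
At the end, for the whole second after the job is handed in: Blue probe at rest in the dock hole: origin 34 mm or more below the mouth, within 5 mm of its axis, within 0.1 rad of upright; lever within 0.12 rad of shut; grey probe within 40 mm of its start; beaker, dropper bottle and jar within 30 mm of theirs, tilted under 0.3 rad (all of step 3 and linear speed of blue_probe below 0.02 m/s and distance of grey_probe from where it was at the start of the episode below 0.04 m and distance of each of beaker, dropper, jar from where it was at the start of the episode below 0.03 m and angle between each of beaker, dropper, jar's own z axis and vertical below 0.3 rad); the robot touches nothing.
It fails at once if the probe pulls or knocks hard on the rack: more than 20 N between the blue probe and the rack (contact force between blue_probe and rack above 20 N).
It fails at once if the grey probe is knocked off or pushed more than 60 mm (distance of grey_probe from where it was at the start of the episode above 0.06 m).
It fails at once if beaker, dropper bottle or jar is pushed more than 30 mm or tipped (distance of any of beaker, dropper, jar from where it was at the start of the episode above 0.03 m or angle between any of beaker, dropper, jar's own z axis and vertical above 0.4 rad).
It also fails if it takes over 64 s, if anything falls off the work surface, if the arm or the gripper's body presses on something with over 40 N, if the wrist force passes 120 N, or if a joint passes its speed limit or range.

ROBOT

A 6-joint arm with a two-finger parallel gripper is mounted at the origin on the work surface. World frame = base frame: x ahead of the robot, y to its left, z up, the work surface at z = 0. Lengths are in m, angles in rad, forces in N, time in s.
With the tool pointing down it reaches from about 0.25 to 0.775 m from the base axis. Payload 4 kg.
Tool frame: the origin (TCP) lies midway between the tips of the shut fingers; the grasp point (between the pads) lies 19 mm behind it; z points along the fingers, y is the line along which they close (so a half turn about z gives the same grasp; the last joint's range is limited). The gripper opens to 94 mm and grips with 3 to 60 N. Pads are 16 mm wide; open, the fingers measure 119 mm over their backs; the gripper's body (75 mm by 177 mm) begins 78 mm behind the grasp point.
Start: joints at [-1.289, 0.087, 1.371, -0, 1.684, -0.103], TCP at [0.206, -0.51, 0.206] pointing down, gripper open.
Joint ranges: [-3.1, 3.1], [-0.76, 2.03], [0.27, 2.55], [-1.08, 4.22], [0.17, 2.65], [-2.57, 2.57]. Speed limits (rad/s): [2.79, 2.79, 3.14, 3.14, 3.14, 3.14].

INTERFACE

Orientations are given as [roll, pitch, yaw] about the fixed x, y, z axes, in that order (R = Rz(yaw) Ry(pitch) Rx(roll)).
In Python, from bench import robot gives the robot as it stands. The module is installed in compiled form; this text tells all that it offers.
- The arm moves only by the tool arm_command, never from a script. Its argument "targets" is a list of rows, each a list of 4 numbers: the shift along the world's x, y, z as a fraction of full scale, then the turn about the world's z as a fraction of full scale. A call has 1 to 8 rows; each row is the pose to reach, as a shift and turn from the pose commanded when the call began; what a row does not reach only later rows make up. Full scale, the value 1, is 0.5 m for a shift and 120 degrees for a turn. A row lasts 1/12 s, in which the tool goes at most 41.7 mm and 7.16 degrees, less where a joint would pass 70% of its speed; a pose out of reach is approached as far as the arm can. A call with a number of a shift or a turn outside -1 to 1 is refused whole. A call with a gripper value outside its range is refused whole. "claw" is the closure, from 0 (fully open) to 1 (shut), set as the call begins (left out, the last holds). The fingers move at their own pace and stop on an object; the grip force is fixed at half the most. Time passes only in rows, so rows that repeat a pose let the fingers close. It gives the time, the measured TCP pose, the force, the opening and the grip force at its end, in the units of the state.
- robot.get_obs(): the state, without advancing time (a new reading comes with each control period).
- robot.snapshot(name): name is "side" or "top" or "wrist"; returns the picture (384x512x3 uint8, red, green, blue); there is no depth.
- robot.camera_info(name): a dict with "vfov" (degrees; the focal length in pixels is half the picture's height over the tangent of half this angle, whatever the lens; pixels are square), "cx", "cy" (the principal point, pixels), "extrinsics" (4x4, takes a point from camera to world coordinates); the wrist camera has in their place "T_tool_cam" (4x4, takes a point from camera to tool coordinates, whose origin is the TCP and whose axes are the flange's). Camera axes: x right, y up, looking along -z (the intrinsics and any distortion apply to the point x, -y, -z); pixel columns grow to the right and rows downward; lengths in m; the calibration is good to about 2 mm. A picture is of the moment at which its call begins: read the wrist's pose just before it. camera_info takes no time and is no camera call.
- robot.close_job(): hands the job in; it is judged then, once.
The state is a dict: "time": time; "joint_positions": joint angles; "qvel": joint speeds; "joint_torque": joint torques, N m; "tool_pos": TCP position; "ee_rot": TCP orientation; "wrist_force": force on the tool from outside, world axes, zero at the start; "wrist_torque": the same for the moment, N m; "width": finger opening in m; "finger_force": force on a finger pad.
Only numpy, scipy, OpenCV 4.12 (cv2) and the standard library are available. Lean on these libraries where they do the work, as an engineer would, in place of code of your own. Each camera call takes 0.05 s, during which the arm holds its last target. There are 200 camera calls.

## Working session

There is one attempt and no reset: what is moved stays moved. The work goes in short steps, Python scripts to look and compute and a tool call to move; the robot and the scene stay as the last step left them, time stands still between calls to the robot, and variables do not carry over. Pictures are saved under pics/ and viewed, at most 10 in all, crops included, and the job is handed in when it is done.

Besides the shell and the picture viewer there is one more tool, called after "Emit:" as a command line: name --pt "numbers of a row" for each row, then --argument value for the rest. arm_command: Moves the arm, as the interface text tells. Shift numbers are shares of 0.5 m and turn numbers shares of 120 degrees, none past 1 either way. Its arguments: {"type":"object","properties":{"targets":{"type":"array"},"claw":{"type":"number"}},"required":["targets"]}

```bash
mkdir -p pics
cat > h.py <<'E'
import numpy as np,cv2
from bench import robot
def info(n):
    c=robot.camera_info(n); f=192/np.tan(np.radians(c['vfov'])/2); return c,f
def snap(n,name):
    im=robot.snapshot(n); cv2.imwrite(f'pics/{name}.png',im[:,:,::-1]); return im
E
python3 - <<'E'
from h import *
o=robot.get_obs(); print({k:np.round(v,3).tolist() for k,v in o.items()})
for n in('side','top','wrist'):
    print(n,robot.camera_info(n)); 
a=snap('side','s0');b=snap('top','t0')
w=snap('wrist','w0')
E
```

```text
{'time': 0.0, 'joint_positions': [-1.289, 0.088, 1.372, -0.0, 1.684, -0.103], 'qvel': [-0.001, 0.0, -0.001, 0.001, -0.001, 0.001], 'joint_torque': [0.002, -34.018, -30.242, 0.072, 0.033, -0.0], 'tool_pos': [0.206, -0.509, 0.204], 'ee_rot': [-3.139, -0.0, 0.385], 'wrist_force': [0.026, 0.014, -0.317], 'wrist_torque': [-0.02, 0.003, -0.05], 'finger_force': 0.0, 'width': 0.094}
side {'vfov': 43.63409545975309, 'cx': 261.2562252564954, 'cy': 192.15946823232974, 'extrinsics': array([[-0.69991404,  0.42782923, -0.57191126, -0.30407846],
       [-0.71415284, -0.40766554,  0.56902947,  0.69746701],
       [ 0.01029893,  0.80670376,  0.59086629,  0.97800887],
       [ 0.        ,  0.        ,  0.        ,  1.        ]])}
top {'vfov': 46.09137105725611, 'cx': 256.3565943524902, 'cy': 190.11854108898012, 'extrinsics': array([[-0.01555578,  0.97580678, -0.21808058,  0.18111335],
       [-0.99986199, -0.01390879,  0.00908534, -0.06622247],
       [ 0.0058323 ,  0.21819181,  0.97588848,  1.3085103 ],
       [ 0.        ,  0.        ,  0.        ,  1.        ]])}
wrist {'vfov': 60.901214532284115, 'cx': 255.62552017383302, 'cy': 186.12807899285335, 'T_tool_cam': array([[-4.94893952e-04,  9.70036205e-01,  2.42959906e-01,
         7.06473524e-02],
       [ 9.99999872e-01,  5.06474969e-04,  1.47959891e-05,
         2.58246499e-04],
       [-1.08700466e-04,  2.42959882e-01, -9.70036331e-01,
        -1.80523586e-01],
       [ 0.00000000e+00,  0.00000000e+00,  0.00000000e+00,
         1.00000000e+00]])}
```

Run:
```python
import cv2
s=cv2.imread('pics/s0.png');t=cv2.imread('pics/t0.png')
cv2.imwrite('pics/s0b.png',cv2.resize(s,(768,576),interpolation=3));cv2.imwrite('pics/t0b.png',cv2.resize(t,(768,576),interpolation=3))
```

```text
(no output)
```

View pics/s0b.png

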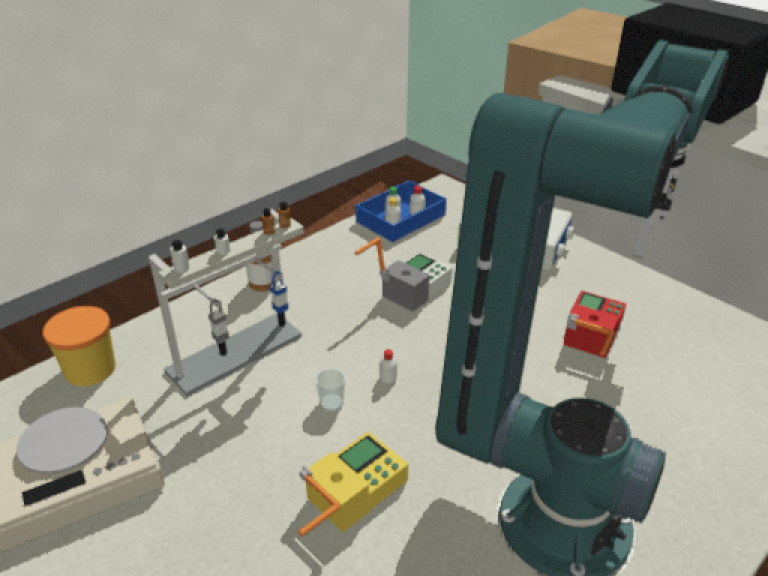

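View pics/t0b.png

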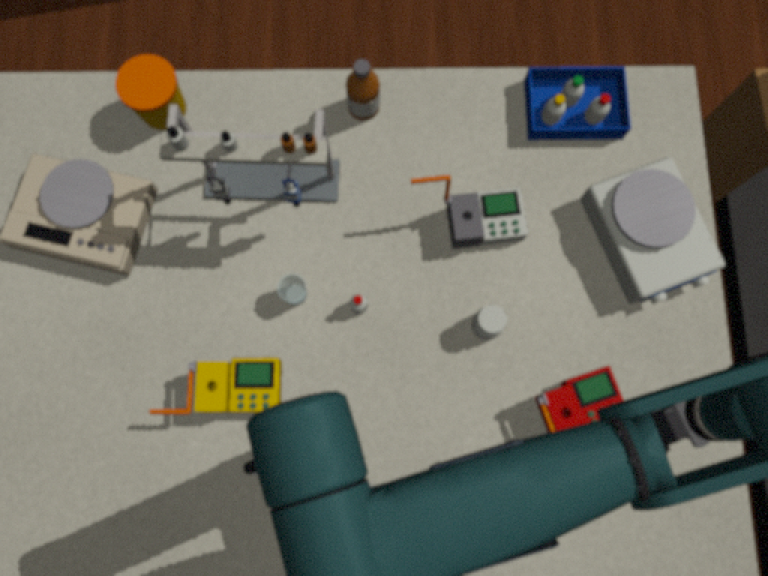

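Side view (768 px scale): blue probe at (280,300) on the rack, grey probe at (218,330), grey dock at (405,285) with its open lever at (380,255); look-alike docks are yellow (355,480) and red (595,320). Top view: grey dock hole (467,215), rack (265,165), jar (490,320), dropper (358,303), beaker (292,290).

```bash
cat >> h.py <<'E'
def ray(n,u,v):
    c,f=info(n); E=c['extrinsics']; d=np.array([(u-c['cx'])/f,-(v-c['cy'])/f,-1]); return E[:3,3],E[:3,:3]@(d/np.linalg.norm(d))
def plane(n,u,v,z):
    o,d=ray(n,u,v); return o+d*(z-o[2])/d[2]
def tri(us,vt):
    (a,d),(b,e)=ray('side',*us),ray('top',*vt)
    s=np.linalg.lstsq(np.c_[d,-e],b-a,rcond=None)[0]; p,q=a+d*s[0],b+e*s[1]
    return (p+q)/2,np.linalg.norm(p-q)
def proj(n,p):
    c,f=info(n);E=c['extrinsics'];q=E[:3,:3].T@(np.asarray(p)-E[:3,3]); return np.array([c['cx']-f*q[0]/q[2],c['cy']+f*q[1]/q[2]])
E
python3 - <<'E'
from h import *
s=cv2.imread('pics/s0.png');t=cv2.imread('pics/t0.png')
for n,im in(('side',s),('top',t)):
    hsv=cv2.cvtColor(im,cv2.COLOR_BGR2HSV)
    for nm,lo,hi in(('blue',(105,120,50),(125,255,255)),('orange',(3,170,120),(14,255,255))):
        m=cv2.inRange(hsv,lo,hi);k,l,st,c=cv2.connectedComponentsWithStats(m)
        for i in range(1,k):
            if st[i,4]>5: print(n,nm,st[i].tolist(),c[i].round(1))
def crop(im,x,y,w,h,f): return cv2.resize(im[y:y+h,x:x+w],None,fx=f,fy=f,interpolation=3)
a=crop(s,95,130,120,135,4);b=crop(t,100,70,130,75,4)
c=crop(s,230,150,80,60,4);d=crop(t,265,105,95,65,4)
H=np.zeros((600,800,3),'u1')
H[:540,:480]=a[:540];H[:240,480:800]=c
H[250:250+260,480:800]=d[:,:320]
cv2.imwrite('pics/c1.png',H);cv2.imwrite('pics/c2.png',crop(t,100,65,133,75,6))
for nm,p,z in(('dockhole',(467,215),.07),('jar',(490,318),.08),('dropper',(358,300),.07),('beaker',(292,285),.065),('shelfL',(165,158),.28),('shelfR',(328,162),.28)):
    print(nm,plane('top',p[0]/1.5,p[1]/1.5,z).round(3))
E
```

```text
side blue [237, 120, 60, 41, 1076] [265.9 141.5]
side blue [373, 154, 4, 8, 17] [374.8 158.4]
side blue [180, 181, 10, 16, 38] [183.9 190.3]
side blue [182, 203, 10, 6, 31] [186.5 205.4]
side orange [186, 139, 5, 3, 6] [187.7 140.5]
side orange [246, 159, 10, 21, 43] [252.3 167.6]
side orange [237, 164, 8, 5, 11] [240.5 166. ]
side orange [28, 204, 45, 29, 1008] [ 50.4 218. ]
side orange [384, 213, 26, 25, 158] [399.  222.4]
side orange [200, 317, 27, 40, 183] [213.4 337.6]
top blue [351, 44, 69, 49, 2120] [383.4  68.3]
top orange [86, 36, 11, 6, 16] [89.9 37.8]
top orange [101, 36, 14, 8, 17] [108.2  39.1]
top orange [79, 40, 6, 10, 13] [80.8 44.3]
top orange [115, 47, 2, 7, 7] [115.6  50. ]
top orange [78, 51, 3, 12, 13] [78.3 56.8]
top orange [80, 64, 14, 9, 19] [85.7 68.9]
top orange [95, 72, 7, 1, 7] [98. 72.]
top orange [275, 118, 25, 4, 38] [287.3 119.1]
top orange [126, 248, 3, 7, 15] [127.  251.1]
top orange [101, 259, 27, 17, 82] [119.1 270.7]
top orange [361, 270, 10, 18, 41] [366.6 277.7]
dockhole [ 0.594 -0.238  0.07 ]
jar [ 0.391 -0.271  0.08 ]
dropper [ 0.43  -0.028  0.07 ]
beaker [0.462 0.096 0.065]
shelfL [0.627 0.277 0.28 ]
shelfR [0.617 0.013 0.28 ]
```

View pics/c1.png

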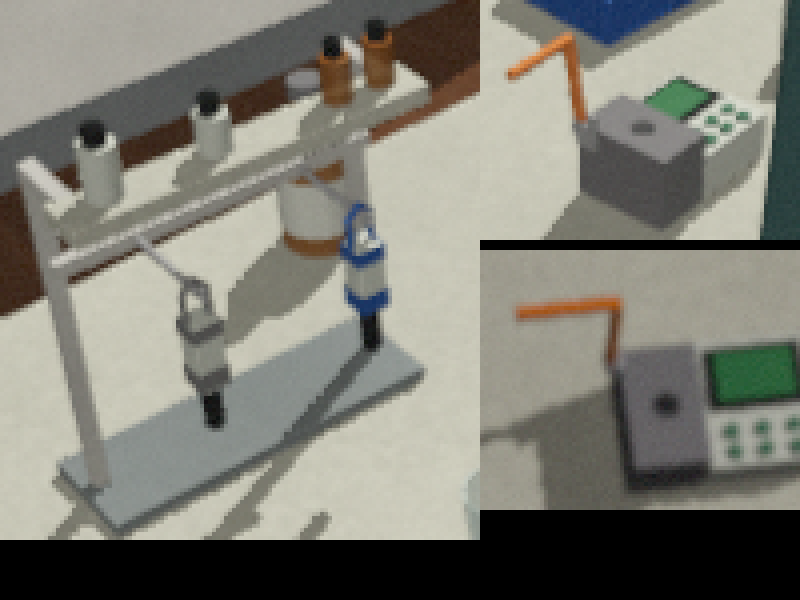

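View pics/c2.png

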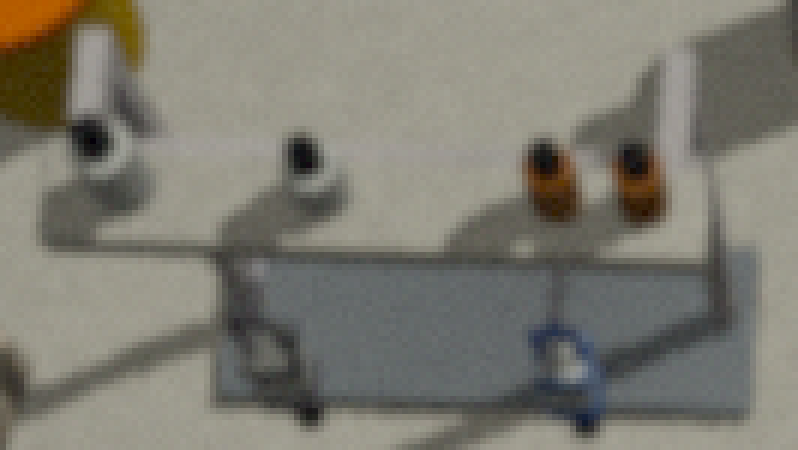

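Crops: the blue-banded probe hangs on the right hook (world −y side; side px (184,197), top px (194,126)); grey one left. The grey block with green keys (top px (311,143)) is the dock, since red and yellow ones are look-alikes. Moves have only a yaw turn, so first I test what happens to the tilt at the edge of reach, in free space.

Emit:
arm_command --pt "0 0 0.08 0" --pt "0 0 0.16 0" --pt "0 0 0.24 0" --pt "0 0 0.32 0" --pt "0 0 0.4 0" --pt "0 0 0.48 0" --pt "0 0 0.56 0" --pt "0 0 0.64 0" --claw 0.3

```text
time: 0.82
tool_pos: [0.2062, -0.5089, 0.5274]
ee_rot: [3.141, 0.0, 0.385]
wrist_force: [0.1, -1.0, 1.4]
width: 0.0657
finger_force: 0.0
```

Run:
```python
from h import *
o=robot.get_obs();print(o['joint_positions'].round(3) if hasattr(o['joint_positions'],'round') else o['joint_positions'],o['ee_rot'],o['width'])
for nm,us,vt in(('bluetop loop',(95+355/4,130+207/4),(100+560/6,65+330/6)),('shank low',(95+370/4,130+348/4),(100+587/6,65+433/6)),
 ('dockhole',(230+163/4,150+128/4),(265+(667-480)/4,105+(403-250)/4)),
 ('shelf corner -y',(95+428/4,130+95/4),(100+715/6,65+265/6)),('shelf corner +y',(95+65/4,130+245/4),(100+42/6,65+245/6)),
 ('leverbar far',(230+(510-480)/4,150+75/4),(265+(517-480)/4,105+(315-250)/4)),('leverbar near',(230+(570-480)/4,150+37/4),(265+(617-480)/4,105+(302-250)/4)),
 ('arm foot',(230+(583-480)/4,150+125/4),(265+(613-480)/4,105+(360-250)/4))):
    p,e=tri(us,vt);print(nm,p.round(4),round(e,4))
```

```text
[-1.289  0.296  0.457  0.     2.388 -0.103] [3.14125825e+00 3.13652220e-05 3.84791554e-01] 0.06566059377248298
bluetop loop [0.6138 0.0839 0.2159] 0.0041
shank low [0.6096 0.0867 0.0947] 0.0035
dockhole [ 0.5939 -0.2395  0.0698] 0.0001
shelf corner -y [0.6173 0.0128 0.275 ] 0.0029
shelf corner +y [0.6293 0.2869 0.2771] 0.0046
leverbar far [ 0.6302 -0.1279  0.1552] 0.0018
leverbar near [ 0.6366 -0.1966  0.1577] 0.0008
arm foot [ 0.6252 -0.2011  0.0755] 0.0002
```

Emit:
arm_command --pt "0 0 0.08 0" --pt "0 0 0.16 0" --pt "0 0 0.24 0" --pt "0 0 0.32 0" --pt "0 0 0.4 0" --pt "0 0 0.48 0"

```text
time: 1.32
tool_pos: [0.1605, -0.3946, 0.6319]
ee_rot: [-3.135, -0.005, 0.385]
wrist_force: [0.2, -0.4, 0.3]
width: 0.0657
finger_force: 0.0
```

Run:
```python
from h import *
o=robot.get_obs();print(o['joint_positions'],o['ee_rot'],o['tool_pos'])
```

```text
[-1.32093147  0.22125538  0.27407251  0.00803772  2.65389356 -0.12798624] [-3.13452728 -0.0047612   0.38492055] [ 0.16047555 -0.3945901   0.63189808]
```

Emit:
arm_command --pt "0 0 0.3 0" --pt "0 0 0.6 0" --pt "0 0 1 0" --pt "0 0 1 0" --pt "0 0 1 0" --pt "0 0 1 0" --pt "0 0 1 0" --pt "0 0 1 0"

```text
time: 1.98
tool_pos: [0.1535, -0.3775, 0.6473]
ee_rot: [3.112, -0.0, 0.385]
wrist_force: [-0.7, -0.7, 0.2]
width: 0.0656
finger_force: 0.0
```

Run:
```python
from h import *
o=robot.get_obs();print(o['joint_positions'],o['ee_rot'],o['tool_pos'])
```

```text
[-1.32779871  0.18282273  0.27535354  0.00945525  2.65382886 -0.13329945] [ 3.11169429e+00 -2.10939014e-04  3.84718400e-01] [ 0.15350361 -0.37753581  0.64734888]
```

Emit:
arm_command --pt "0 0 0 0" --pt "0 0 0 0"

```text
time: 2.15
tool_pos: [0.1534, -0.3772, 0.6477]
ee_rot: [3.111, -0.0, 0.385]
wrist_force: [0.1, -0.4, 0.3]
width: 0.0659
finger_force: 0.0
```

Emit:
arm_command --pt "0 0 0.5 0" --pt "0 0 1 0" --pt "0 0 1 0"

```text
time: 2.4
tool_pos: [0.1461, -0.3582, 0.6639]
ee_rot: [3.07, 0.005, 0.384]
wrist_force: [0.4, 0.8, -0.8]
width: 0.0658
finger_force: 0.0
```

Run:
```python
from h import *
o=robot.get_obs();print(o['joint_positions'],o['ee_rot'],o['tool_pos'])
```

```text
[-1.33554338  0.14189128  0.27375438  0.01210684  2.65482346 -0.13848281] [3.07044781 0.0049717  0.38446095] [ 0.14609064 -0.35815057  0.66392824]
```

The commanded base keeps the reached tilt, so tilt can be built up at the reach limit. It must be about the closing axis, so I first yaw the tool ~88°.

Emit:
arm_command --pt "0 0 -0.06 0.06" --pt "0 0 -0.06 0.12" --pt "0 0 -0.06 0.18" --pt "0 0 -0.06 0.24" --pt "0 0 -0.06 0.3" --pt "0 0 -0.06 0.36" --pt "0 0 -0.06 0.41" --pt "0 0 -0.06 0.46"

```text
time: 3.07
tool_pos: [0.1464, -0.3594, 0.6332]
ee_rot: [3.073, 0.007, 1.354]
wrist_force: [-1.2, -0.5, -0.8]
width: 0.066
finger_force: 0.0
```

Emit:
arm_command --pt "0 0 0 0.06" --pt "0 0 0 0.12" --pt "0 0 0 0.18" --pt "0 0 0 0.24" --pt "0 0 0 0.274" --pt "0 0 0 0.274"

```text
time: 3.57
tool_pos: [0.1466, -0.36, 0.6328]
ee_rot: [3.075, 0.006, 1.923]
wrist_force: [-0.7, -0.4, 0.4]
width: 0.0653
finger_force: 0.0
```

Emit:
arm_command --pt "0 0 1 0" --pt "0 0 1 0" --pt "0 0 1 0" --pt "0 0 1 0"

```text
time: 3.9
tool_pos: [0.1602, -0.3683, 0.6552]
ee_rot: [3.075, 0.052, 1.918]
wrist_force: [1.1, 0.6, 0.7]
width: 0.0657
finger_force: 0.0
```

Emit:
arm_command --pt "0 0 1 0" --pt "0 0 1 0" --pt "0 0 1 0" --pt "0 0 1 0"

```text
time: 4.23
tool_pos: [0.1585, -0.3474, 0.6707]
ee_rot: [3.074, 0.091, 1.916]
wrist_force: [-0.3, -0.2, 0.3]
width: 0.0657
finger_force: 0.0
```

```bash
cat >> h.py <<'E'
from scipy.spatial.transform import Rotation as Ro
def st():
    o=robot.get_obs();R=Ro.from_euler('xyz',o['ee_rot']).as_matrix();z=R[:,2];y=R[:,1]
    print('t',round(o['time'],2),'q',np.round(o['joint_positions'],3),'p',np.round(o['tool_pos'],4),'tilt',round(np.degrees(np.arccos(-z[2])),1),'head',round(np.degrees(np.arctan2(z[1],z[0])),1),'y',y.round(3),'w',round(o['width'],4),'F',np.round(o['wrist_force'],1),np.round(o['finger_force'],1))
    return o,R
E
python3 -c "
from h import *
st()"
```

```text
t 4.23 q [-1.366  0.126  0.274  0.171  2.654 -1.56 ] p [ 0.1585 -0.3474  0.6707] tilt 6.5 head -33.7 y [0.937 0.343 0.067] w 0.0657 F [-0.3 -0.2  0.3] 0.0
```

Emit:
arm_command --pt "0 0 0.5 0.06" --pt "0 0 1 0.06" --pt "0 0 1 0.06" --pt "0 0 1 0.06" --pt "0 0 1 0.06" --pt "0 0 1 0.06" --pt "0 0 1 0.06" --pt "0 0 1 0.06"

```text
time: 4.9
tool_pos: [0.1663, -0.3297, 0.6802]
ee_rot: [3.075, 0.123, 2.039]
wrist_force: [0.5, 0.6, 0.0]
width: 0.0659
finger_force: 0.0
```

Emit:
arm_command --pt "0 0 1 0" --pt "0 0 1 0" --pt "0 0 1 0" --pt "0 0 1 0" --pt "0 0 1 0" --pt "0 0 1 0" --pt "0 0 1 0" --pt "0 0 1 0"

```text
time: 5.57
tool_pos: [0.1693, -0.3064, 0.6933]
ee_rot: [3.075, 0.159, 2.037]
wrist_force: [1.0, 0.1, 0.5]
width: 0.066
finger_force: 0.0
```

Emit:
arm_command --pt "0.3 -1 1 0" --pt "0.3 -1 1 0" --pt "0.3 -1 1 0" --pt "0.3 -1 1 0"

```text
time: 5.9
tool_pos: [0.1521, -0.3267, 0.6869]
ee_rot: [3.069, 0.145, 2.037]
wrist_force: [-0.3, -0.5, -0.5]
width: 0.0657
finger_force: 0.0
```

```bash
python3 -c "
from h import *
st()"
```

```text
t 5.9 q [-1.404  0.082  0.276  0.241  2.654 -1.655] p [ 0.1521 -0.3267  0.6869] tilt 9.3 head -36.7 y [0.886 0.458 0.072] w 0.0657 F [-0.3 -0.5 -0.5] 0.0
```

Emit:
arm_command --pt "-0.25 1 1 0.06" --pt "-0.25 1 1 0.12" --pt "-0.25 1 1 0.18" --pt "-0.25 1 1 0.25"

```text
time: 6.23
tool_pos: [0.1889, -0.2758, 0.7061]
ee_rot: [3.104, 0.226, 2.5]
wrist_force: [-0.7, -0.6, -0.6]
width: 0.0656
finger_force: 0.0
```

Emit:
arm_command --pt "-0.25 1 1 0" --pt "-0.25 1 1 0" --pt "-0.25 1 1 0" --pt "-0.25 1 1 0"

```text
time: 6.57
tool_pos: [0.2181, -0.1979, 0.7272]
ee_rot: [3.116, 0.275, 2.493]
wrist_force: [0.6, 0.4, 0.5]
width: 0.0655
finger_force: 0.0
```

```bash
python3 -c "
from h import *
st()"
```

```text
t 6.57 q [-1.107 -0.043  0.274  0.309  2.654 -1.741] p [ 0.2181 -0.1979  0.7272] tilt 15.8 head -31.8 y [0.598 0.801 0.024] w 0.0655 F [0.6 0.4 0.5] 0.0
```

Emit:
arm_command --pt "-0.3 0.8 1 0.06" --pt "-0.3 0.8 1 0.06" --pt "-0.3 0.8 1 0.06" --pt "-0.3 0.8 1 0.06"

```text
time: 6.9
tool_pos: [0.2369, -0.1175, 0.7405]
ee_rot: [3.124, 0.317, 2.617]
wrist_force: [-0.2, 0.4, -0.3]
width: 0.0658
finger_force: 0.0
```

Emit:
arm_command --pt "-0.5 0.5 1 0" --pt "-0.5 0.5 1 0" --pt "-0.5 0.5 1 0" --pt "-0.5 0.5 1 0"

```text
time: 7.23
tool_pos: [0.2215, -0.0563, 0.7517]
ee_rot: [3.129, 0.361, 2.617]
wrist_force: [-0.0, -0.8, -0.3]
width: 0.0654
finger_force: 0.0
```

```bash
python3 -c "
from h import *
st()"
```

```text
t 7.23 q [-0.511 -0.147  0.274  0.016  2.654 -1.544] p [ 0.2215 -0.0563  0.7517] tilt 20.7 head -28.1 y [0.497 0.868 0.011] w 0.0654 F [-0.  -0.8 -0.3] 0.0
```

Emit:
arm_command --pt "-0.6 0.3 1 0" --pt "-0.6 0.3 1 0" --pt "-0.6 0.3 1 0" --pt "-0.6 0.3 1 0"

```text
time: 7.57
tool_pos: [0.1848, -0.0115, 0.7608]
ee_rot: [3.131, 0.407, 2.615]
wrist_force: [0.2, -0.4, -0.4]
width: 0.0659
finger_force: 0.0
```

Emit:
arm_command --pt "-0.6 0.3 1 0" --pt "-0.6 0.3 1 0" --pt "-0.6 0.3 1 0" --pt "-0.6 0.3 1 0"

```text
time: 7.9
tool_pos: [0.1469, 0.0095, 0.7665]
ee_rot: [3.124, 0.444, 2.616]
wrist_force: [-0.4, -0.1, -0.5]
width: 0.0661
finger_force: 0.0
```

Emit:
arm_command --pt "-0.6 0.3 1 0" --pt "-0.6 0.3 1 0" --pt "-0.6 0.3 1 0" --pt "-0.6 0.3 1 0"

```text
time: 8.23
tool_pos: [0.1313, -0.0006, 0.7698]
ee_rot: [3.113, 0.459, 2.614]
wrist_force: [-0.0, -0.7, 0.9]
width: 0.0659
finger_force: 0.0
```

```bash
python3 -c "
from h import *
st()"
```

```text
t 8.23 q [ 0.733 -0.209  0.274 -1.079  2.654 -1.382] p [ 1.313e-01 -6.000e-04  7.698e-01] tilt 26.4 head -26.5 y [0.492 0.87  0.026] w 0.0659 F [-0.  -0.7  0.9] 0.0
```

Emit:
arm_command --pt "0.1 -0.04 -0.05 0" --pt "0.2 -0.09 -0.1 0" --pt "0.3 -0.14 -0.1 0" --pt "0.3 -0.14 -0.1 0" --pt "0.3 -0.14 -0.1 0" --pt "0.3 -0.14 -0.1 0"

```text
time: 8.73
tool_pos: [0.1995, -0.0308, 0.7473]
ee_rot: [3.123, 0.462, 2.613]
wrist_force: [0.6, 1.5, -0.2]
width: 0.0661
finger_force: 0.0
```

Emit:
arm_command --pt "0 0 1 0" --pt "0 0 1 0" --pt "0 0 1 0" --pt "0 0 1 0"

```text
time: 9.07
tool_pos: [0.1947, -0.0375, 0.7727]
ee_rot: [3.122, 0.476, 2.611]
wrist_force: [0.2, 0.8, -0.0]
width: 0.0659
finger_force: 0.0
```

```bash
python3 -c "
from h import *
st()"
```

```text
t 9.07 q [-0.44  -0.218  0.274 -0.043  2.609 -1.527] p [ 0.1947 -0.0375  0.7727] tilt 27.3 head -27.9 y [0.498 0.867 0.018] w 0.0659 F [ 0.2  0.8 -0. ] 0.0
```

Emit:
arm_command --pt "0 0 1 0" --pt "0 0 1 0" --pt "0 0 1 0" --pt "0 0 1 0"

```text
time: 9.4
tool_pos: [0.1904, -0.0412, 0.7765]
ee_rot: [3.12, 0.496, 2.609]
wrist_force: [-0.5, -0.1, -0.7]
width: 0.0654
finger_force: 0.0
```

Emit:
arm_command --pt "0 0 1 0" --pt "0 0 1 0" --pt "0 0 1 0" --pt "0 0 1 0"

```text
time: 9.73
tool_pos: [0.193, -0.0387, 0.7796]
ee_rot: [3.119, 0.514, 2.619]
wrist_force: [-0.1, 1.0, 0.0]
width: 0.0656
finger_force: 0.0
```

Emit:
arm_command --pt "-0.2 0.1 1 0" --pt "-0.2 0.1 1 0" --pt "-0.2 0.1 1 0" --pt "-0.2 0.1 1 0"

```text
time: 10.07
tool_pos: [0.1678, -0.0249, 0.783]
ee_rot: [3.116, 0.533, 2.621]
wrist_force: [0.4, 0.2, 0.7]
width: 0.0657
finger_force: 0.0
```

```bash
python3 -c "
from h import *
st()"
```

```text
t 10.07 q [-0.216 -0.256  0.274 -0.246  2.589 -1.519] p [ 0.1678 -0.0249  0.783 ] tilt 30.6 head -27.0 y [0.486 0.874 0.022] w 0.0657 F [0.4 0.2 0.7] 0.0
```

Tilt is 30.6° about the closing axis, enough clearance under the shelf. Now to a standoff in front of the blue probe.

Emit:
arm_command --pt "0.08 0.02 -0.02 0.06" --pt "0.14 0.04 -0.06 0.12" --pt "0.2 0.06 -0.1 0.18" --pt "0.24 0.08 -0.16 0.2" --pt "0.28 0.1 -0.22 0.2" --pt "0.32 0.12 -0.28 0.2" --pt "0.36 0.14 -0.34 0.2" --pt "0.4 0.16 -0.4 0.2"

```text
time: 10.73
tool_pos: [0.3691, 0.0561, 0.5805]
ee_rot: [3.116, 0.532, 3.042]
wrist_force: [0.0, -0.1, 0.7]
width: 0.0662
finger_force: 0.0
```

```bash
python3 -c "
from h import *
st()"
```

```text
t 10.73 q [ 0.043 -0.455  1.132 -0.051  1.934 -1.466] p [0.3691 0.0561 0.5805] tilt 30.5 head -2.9 y [0.087 0.996 0.022] w 0.0662 F [ 0.  -0.1  0.7] 0.0
```

Emit:
arm_command --pt "0.04 0.01 -0.08 0.0" --pt "0.08 0.02 -0.16 0.0" --pt "0.11 0.03 -0.24 0.0" --pt "0.14 0.04 -0.32 0.0" --pt "0.17 0.05 -0.4 0.0" --pt "0.2 0.06 -0.48 0.0" --pt "0.22 0.06 -0.56 0.0" --pt "0.24 0.06 -0.64 0.0"

```text
time: 11.4
tool_pos: [0.4857, 0.0853, 0.2704]
ee_rot: [3.116, 0.531, 3.041]
wrist_force: [1.4, -0.0, 0.3]
width: 0.0659
finger_force: 0.0
```

Emit:
arm_command --pt "0 0 -0.06 0.0" --pt "0 0 -0.12 0" --pt "0 0 -0.18 0" --pt "0 0 -0.18 0" --pt "0 0 -0.18 0"

```text
time: 11.82
tool_pos: [0.4843, 0.0847, 0.1806]
ee_rot: [3.117, 0.528, 3.041]
wrist_force: [-0.2, 0.8, 0.8]
width: 0.0656
finger_force: 0.0
```

```bash
python3 -c "
from h import *
st()
w=snap('wrist','w1')
cv2.imwrite('pics/w1b.png',cv2.resize(w[:,:,::-1],(768,576),interpolation=3))
snap('side','s1');snap('top','t1')"
```

```text
t 11.82 q [ 0.12  -0.43   1.954 -0.097  1.098 -1.336] p [0.4843 0.0847 0.1806] tilt 30.3 head -3.0 y [0.088 0.996 0.021] w 0.0656 F [-0.2  0.8  0.8] 0.0
```

View pics/w1b.png

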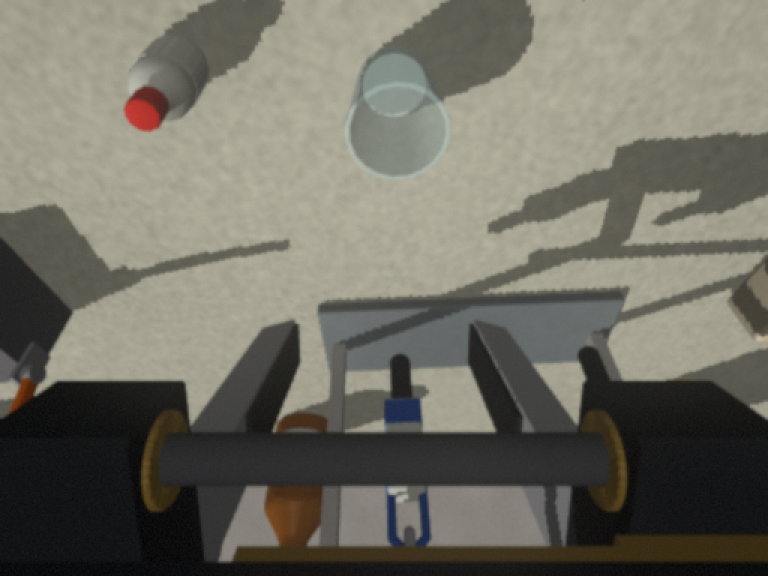

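The wrist view (upside down) shows the blue probe between the open fingers: shank end (400,358), lower band (403,412), loop (408,500–545), with beaker and dropper well clear below.

```bash
cat >> h.py <<'E'
def wcam(p,rot):
    T=np.eye(4);T[:3,:3]=Ro.from_euler('xyz',rot).as_matrix();T[:3,3]=p
    return T@np.array(robot.camera_info('wrist')['T_tool_cam'])
def wray(E,u,v):
    c,f=info('wrist');d=E[:3,:3]@np.array([(u-c['cx'])/f,-(v-c['cy'])/f,-1]);return E[:3,3],d/np.linalg.norm(d)
def isect(rays):
    A=0;b=0
    for o,d in rays:
        P=np.eye(3)-np.outer(d,d);A=A+P;b=b+P@o
    p=np.linalg.solve(A,b);return p,[round(float(np.linalg.norm((np.eye(3)-np.outer(d,d))@(p-o))),4) for o,d in rays]
E
python3 - <<'E'
from h import *
o=robot.get_obs();E=wcam(o['tool_pos'],o['ee_rot'])
w=cv2.imread('pics/w1.png');h=cv2.cvtColor(w,cv2.COLOR_BGR2HSV);m=cv2.inRange(h,(105,120,40),(128,255,255))
k,l,s,c=cv2.connectedComponentsWithStats(m)
for i in range(1,k):
    if s[i,4]>15: print(s[i],c[i])
for nm,im in(('side','s1'),('top','t1')):
    x=cv2.imread(f'pics/{im}.png');m=cv2.inRange(cv2.cvtColor(x,cv2.COLOR_BGR2HSV),(105,110,40),(128,255,255))
    m[:, :150]=0
    k,l,s,c=cv2.connectedComponentsWithStats(m)
    for i in range(1,k):
        if s[i,4]>5: print(nm,s[i],c[i])
# lower band centre: side(186.5,205.4) + wrist
wb=wray(E,403/1.5,412/1.5); sb=ray('side',186.5,205.8)
print('band',isect([wb,sb]))
ws=wray(E,400/1.5,357/1.5); ss=ray('side',95+370/4,130+347/4)
print('tip',isect([ws,ss]))
for u,v in((403,412),(400,357),(408,543)):
    a,d=wray(E,u/1.5,v/1.5);print((a+d*(.601-a[0])/d[0]).round(4),(a+d*(.612-a[0])/d[0]).round(4))
E
```

```text
[257 266  23  15 315] [267.8984127 273.3968254]
[278 329   8  35 130] [282.55384615 347.27692308]
[259 331   9  33 128] [261.140625  347.1796875]
side [180 181  10  16  39] [183.97435897 190.48717949]
side [182 203  10   7  34] [186.58823529 205.55882353]
top [ 350   44   70   49 2376] [384.13930976  68.01346801]
top [196 133   4   3   7] [197.57142857 134.        ]
band (array([0.60636632, 0.08948371, 0.14630011]), [0.005, 0.005])
tip (array([0.61001274, 0.08854332, 0.10262491]), [0.0043, 0.0043])
[0.601  0.0875 0.1546] [0.612  0.0872 0.1483]
[0.601  0.0876 0.1142] [0.612  0.0873 0.1062]
[0.601  0.0863 0.227 ] [0.612  0.0859 0.2238]
```

Run:
```python
from h import *
o=robot.get_obs();E=wcam(o['tool_pos'],o['ee_rot']);c,f=info('wrist')
def pj(p):
    q=E[:3,:3].T@(np.array(p)-E[:3,3]);return (np.array([c['cx']-f*q[0]/q[2],c['cy']+f*q[1]/q[2]])*1.5).round(0)
R=Ro.from_euler('xyz',o['ee_rot']).as_matrix()
print('tcp',pj(o['tool_pos']),[pj(o['tool_pos']+R[:,1]*s*.033) for s in(1,-1)])
for n,u,v,z in(('dropcap',147,108,.07),('beaker rim',397,130,.065)):
    a,d=wray(E,u/1.5,v/1.5);print(n,(a+d*(z-a[2])/d[2]).round(4))
print('drop top',plane('top',358/1.5,300/1.5,.07),'beaker',plane('top',293/1.5,285/1.5,.065))
print(pj([.612,.0865,.09]),pj([.612,.0865,.218]),c)
# base plate front edge at z~0
for u,v in((320,305),(625,292)):
    a,d=wray(E,u/1.5,v/1.5);print('plate',(a+d*(.005-a[2])/d[2]).round(4))
for u,v in((217,405),(745,412),(747,250)):
    print('plate top',plane('top',100+u/6,65+v/6,.005).round(4))
```

```text
tcp [384. 339.] [array([468., 339.]), array([299., 339.])]
dropcap [ 0.4379 -0.0265  0.07  ]
beaker rim [0.4651 0.0972 0.065 ]
drop top [ 0.43026327 -0.0278264   0.07      ] beaker [0.46179538 0.09434085 0.065     ]
[398. 338.] [408. 531.] {'vfov': 60.901214532284115, 'cx': 255.62552017383302, 'cy': 186.12807899285335, 'T_tool_cam': array([[-4.56135591e-04,  9.69848001e-01,  2.43710171e-01,
         6.93619628e-02],
       [ 9.99999879e-01,  3.97175624e-04,  2.91065205e-04,
        -6.81061533e-05],
       [ 1.85493268e-04,  2.43710275e-01, -9.69848064e-01,
        -1.80146343e-01],
       [ 0.00000000e+00,  0.00000000e+00,  0.00000000e+00,
         1.00000000e+00]])}
plate [0.6632 0.0155 0.005 ]
plate [0.6772 0.2927 0.005 ]
plate top [0.6572 0.2844 0.005 ]
plate top [0.6498 0.0169 0.005 ]
plate top [0.7377 0.0158 0.005 ]
```

Emit:
arm_command --pt "0.05 0.002 -0.01 0.02" --pt "0.1 0.004 -0.03 0.02" --pt "0.14 0.005 -0.05 0.02" --pt "0.17 0.006 -0.05 0.02" --pt "0.17 0.006 -0.05 0.02" --pt "0.17 0.006 -0.05 0.02"

```text
time: 12.47
tool_pos: [0.5722, 0.0881, 0.1611]
ee_rot: [3.116, 0.536, 3.082]
wrist_force: [-0.4, 0.8, -0.7]
width: 0.0655
finger_force: 0.0
```

Run:
```python
from h import *
o,R=st()
w=snap('wrist','w2')
cv2.imwrite('pics/w2b.png',cv2.resize(w[150:,100:420,::-1],(800,585),interpolation=3))
m=cv2.inRange(cv2.cvtColor(w,cv2.COLOR_RGB2HSV),(105,120,40),(128,255,255))
k,l,s,c=cv2.connectedComponentsWithStats(m)
for i in range(1,k):
    if s[i,4]>15: print(s[i],c[i])
E1=wcam([0.4843,0.0847,0.1806],[3.117,.528,3.041]);E2=wcam(o['tool_pos'],o['ee_rot'])
i=1+np.argmin(abs(c[1:,1]-240)) if 0 else None
np.save('E2.npy',E2)
```

```text
t 12.47 q [ 0.083 -0.211  1.839 -0.057  0.979 -1.416] p [0.5722 0.0881 0.1611] tilt 30.8 head -0.5 y [0.046 0.999 0.022] w 0.0655 F [-0.4  0.8 -0.7] 0.0
[239 223  32  20 527] [254.55028463 231.64326376]
[239 277  35  11 382] [256.13089005 282.01308901]
[239 324  38  40 480] [257.35833333 342.7125    ]
```

View pics/w2b.png

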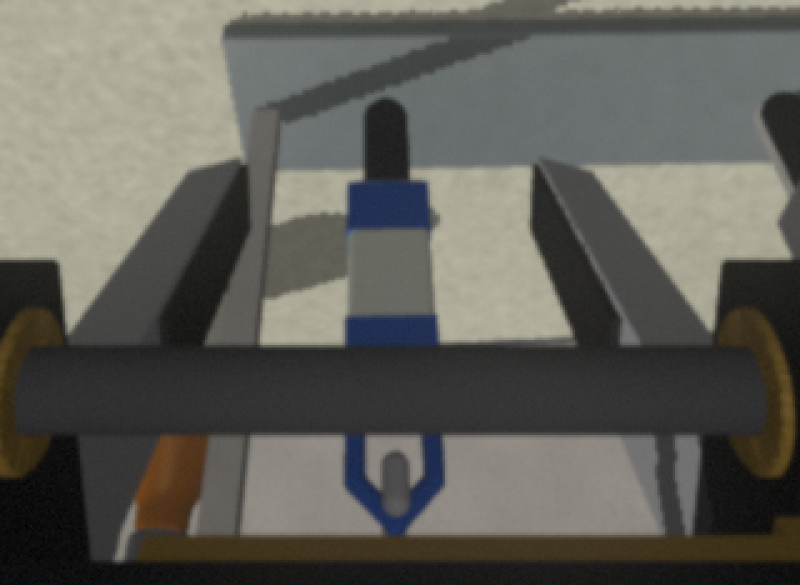

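Close view (crop scale 2.5): probe centred-ish between fingers, shank end (386,100), lower band (388,205), upper band (392,332), loop apex (396,530), hook tip visible at (396,480).

Run:
```python
from h import *
E1=wcam([0.4843,0.0847,0.1806],[3.117,.528,3.041]);E2=np.load('E2.npy')
for nm,a,b in(('band',(267.9,273.4),(254.6,231.6)),('shank end',(400/1.5,354/1.5),(100+386/2.5,150+98/2.5)),('band low edge',(403/1.5,400/1.5),(100+388/2.5,150+181/2.5)),('apex',(408/1.5,545/1.5),(100+396/2.5,150+533/2.5))):
    p,e=isect([wray(E1,*a),wray(E2,*b)]);print(nm,p.round(4),e)
o=robot.get_obs();R=Ro.from_euler('xyz',o['ee_rot']).as_matrix();c,f=info('wrist')
def pj(p):
    q=E2[:3,:3].T@(np.array(p)-E2[:3,3]);return np.array([c['cx']-f*q[0]/q[2],c['cy']+f*q[1]/q[2]]).round(1)
for s in(0,-.019): print([ ((pj(o['tool_pos']+R[:,1]*k*.0328+R[:,2]*s)-[100,150])*2.5).round() for k in(1,0,-1)])
# width-based range: band 22mm
for (n,Ew,uv,wpx) in((1,E1,(403/1.5,412/1.5),23),(2,E2,(254.6,231.6),32)):
    o_,d=wray(Ew,*uv);dep=f*.022/wpx;ax=-Ew[:3,2];print('range',(o_+d*dep/(d@ax)).round(4))
for x in(.601,.606,.612,.618):
    print(x,[ (a+d*(x-a[0])/d[0]).round(4) for a,d in(wray(E2,254.6,231.6),wray(E2,100+386/2.5,150+98/2.5),wray(E2,100+396/2.5,150+533/2.5),wray(E2,100+392/2.5,150+332/2.5))])
```

```text
band [0.6013 0.0863 0.1431] [0.0, 0.0]
shank end [0.6074 0.0868 0.0961] [0.0, 0.0]
band low edge [0.5956 0.0873 0.1396] [0.0002, 0.0002]
apex [-0.2017  0.1136  0.4665] [0.0012, 0.0012]
[array([530., 188.]), array([390., 188.]), array([250., 188.])]
[array([545., 220.]), array([390., 220.]), array([235., 220.])]
range [0.6133 0.0865 0.1374]
range [0.601  0.0863 0.1433]
0.601 [array([0.601 , 0.0863, 0.1433]), array([0.601 , 0.087 , 0.1024]), array([0.601 , 0.0866, 0.2264]), array([0.601 , 0.0869, 0.1818])]
0.606 [array([0.606 , 0.0861, 0.1395]), array([0.606 , 0.0868, 0.0974]), array([0.606 , 0.0864, 0.2249]), array([0.606 , 0.0867, 0.1791])]
0.612 [array([0.612 , 0.0859, 0.1349]), array([0.612 , 0.0866, 0.0915]), array([0.612 , 0.0862, 0.2231]), array([0.612 , 0.0865, 0.1758])]
0.618 [array([0.618 , 0.0857, 0.1304]), array([0.618 , 0.0865, 0.0856]), array([0.618 , 0.086 , 0.2213]), array([0.618 , 0.0863, 0.1725])]
```

Emit:
arm_command --pt "0.03 -0.001 -0.01 0" --pt "0.06 -0.003 -0.01 0" --pt "0.09 -0.004 -0.01 0" --pt "0.1 -0.005 -0.01 0" --pt "0.1 -0.005 -0.01 0" --pt "0.1 -0.005 -0.01 0"

```text
time: 13.02
tool_pos: [0.6203, 0.0856, 0.1544]
ee_rot: [3.116, 0.534, 3.083]
wrist_force: [0.5, -0.6, 0.0]
width: 0.0659
finger_force: 0.0
```

Run:
```python
from h import *
o,R=st()
w=snap('wrist','w3')
cv2.imwrite('pics/w3b.png',cv2.resize(w[100:,100:420,::-1],(640,568),interpolation=3))
```

```text
t 13.02 q [ 0.069 -0.095  1.752 -0.049  0.952 -1.432] p [0.6203 0.0856 0.1544] tilt 30.6 head -0.5 y [0.046 0.999 0.022] w 0.0659 F [ 0.5 -0.6  0. ] 0.0
```

View pics/w3b.png

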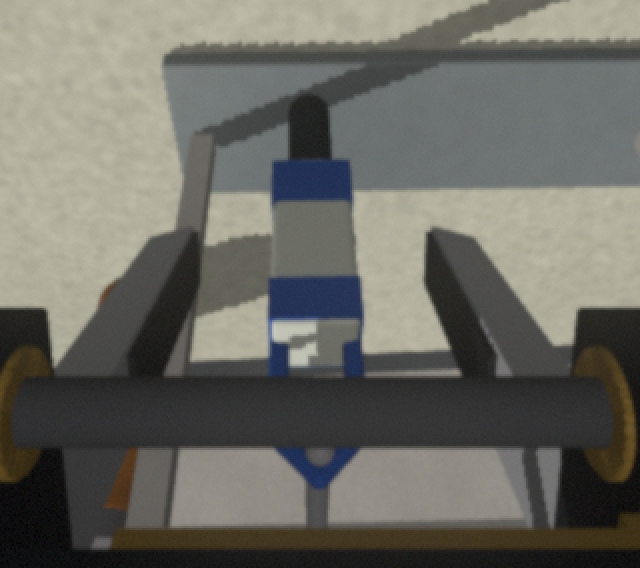

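Everything centred; probe stands slightly high, so I raise 5 mm, go 2 mm in, and close.

Emit:
arm_command --pt "0.004 0 0.01 0" --pt "0.004 0 0.01 0"

```text
time: 13.23
tool_pos: [0.623, 0.0857, 0.1603]
ee_rot: [3.116, 0.536, 3.083]
wrist_force: [-0.2, 0.8, 0.2]
width: 0.0659
finger_force: 0.0
```

Emit:
arm_command --pt "0 0 0 0" --pt "0 0 0 0" --pt "0 0 0 0" --pt "0 0 0 0" --pt "0 0 0 0" --pt "0 0 0 0" --claw 1

```text
time: 13.73
tool_pos: [0.6226, 0.0856, 0.1585]
ee_rot: [3.116, 0.533, 3.083]
wrist_force: [0.4, 0.5, -0.0]
width: 0.0293
finger_force: 0.0
```

Emit:
arm_command --pt "0 0 0 0" --pt "0 0 0 0" --pt "0 0 0 0" --pt "0 0 0 0"

```text
time: 14.07
tool_pos: [0.6229, 0.0858, 0.159]
ee_rot: [3.116, 0.534, 3.083]
wrist_force: [-0.2, 1.5, 0.2]
width: 0.0219
finger_force: 29.9
```

Run:
```python
from h import *
o,R=st()
w=snap('wrist','w4');np.save('E4.npy',wcam(o['tool_pos'],o['ee_rot']))
m=cv2.inRange(cv2.cvtColor(w,cv2.COLOR_RGB2HSV),(105,120,40),(128,255,255))
k,l,s,c=cv2.connectedComponentsWithStats(m)
for i in range(1,k):
    if s[i,4]>15: print(s[i],c[i])
w3=cv2.imread('pics/w3.png');m=cv2.inRange(cv2.cvtColor(w3,cv2.COLOR_BGR2HSV),(105,120,40),(128,255,255))
k,l,s,c=cv2.connectedComponentsWithStats(m)
for i in range(1,k):
    if s[i,4]>15: print('w3',s[i],c[i])
```

```text
t 14.07 q [ 0.069 -0.092  1.74  -0.048  0.961 -1.433] p [0.6229 0.0858 0.159 ] tilt 30.6 head -0.5 y [0.046 0.999 0.022] w 0.0219 F [-0.2  1.5  0.2] 29.9
[236 172  39  21 687] [255.05676856 181.69723435]
[233 230  46  21 871] [255.42594719 239.07118255]
[231 261  11  28 244] [236.7295082  275.18032787]
[270 261  11  28 233] [274.75107296 275.04291845]
[249 324  16   8  92] [256.60869565 326.81521739]
w3 [237 180  38  20 701] [255.27389444 189.57917261]
w3 [235 239  46  22 866] [256.93533487 248.59930716]
w3 [272 271   9  17 126] [276.3015873  279.36507937]
w3 [235 272   9  16 122] [238.75409836 280.1557377 ]
w3 [240 324  38  20 313] [258.51118211 332.03833866]
```

Emit:
arm_command --pt "0 0 0.008 0" --pt "0 0 0.017 0" --pt "0 0 0.026 0" --pt "0 0 0.026 0" --pt "0 0 0.026 0"

```text
time: 14.53
tool_pos: [0.6229, 0.0854, 0.1722]
ee_rot: [3.116, 0.534, 3.082]
wrist_force: [-0.0, 0.3, -1.6]
width: 0.0217
finger_force: 29.9
```

Run:
```python
from h import *
o,R=st()
w=snap('wrist','w5')
cv2.imwrite('pics/w5b.png',cv2.resize(w[150:384,150:380,::-1],(590,600),interpolation=3))
```

```text
t 14.53 q [ 0.068 -0.1    1.721 -0.047  0.988 -1.435] p [0.6229 0.0854 0.1722] tilt 30.6 head -0.5 y [0.046 0.999 0.022] w 0.0217 F [-0.   0.3 -1.6] 29.9
```

View pics/w5b.png

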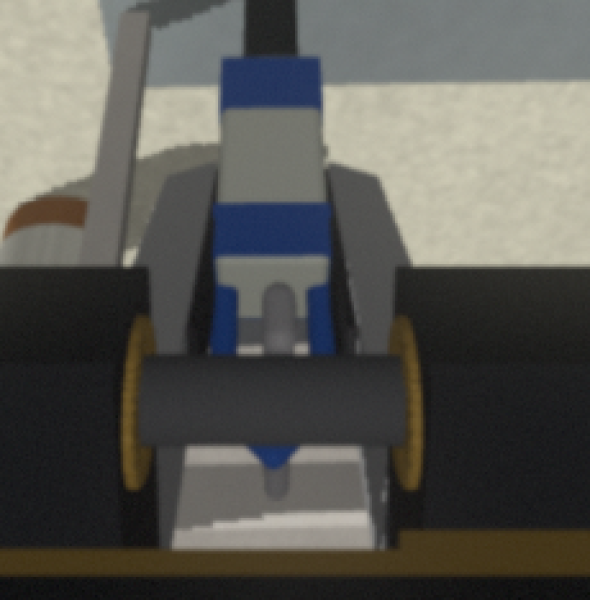

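Emit:
arm_command --pt "-0.015 0.001 0 0" --pt "-0.035 0.002 0 0" --pt "-0.055 0.003 0 0" --pt "-0.075 0.004 0 0" --pt "-0.1 0.005 0 0" --pt "-0.14 0.007 0 0" --pt "-0.2 0.009 0 0" --pt "-0.24 0.01 0 0"

```text
time: 15.25
tool_pos: [0.5, 0.0907, 0.1709]
ee_rot: [3.116, 0.532, 3.083]
wrist_force: [-0.1, 0.5, -1.2]
width: 0.0218
finger_force: 29.9
```

Run:
```python
from h import *
o,R=st()
w=snap('wrist','w6');snap('side','s6');t=snap('top','t6')
s=cv2.imread('pics/s6.png')
H=np.zeros((576,768,3),'u1');H[:288,:384]=cv2.resize(s[100:292,100:356],(384,288),interpolation=3);H[:576//2,384:]=cv2.resize(w[:,:,::-1],(384,288));H[288:,:]=cv2.resize(t[70:200,120:360,::-1],(768,288))
cv2.imwrite('pics/m6.png',H)
```

```text
t 15.25 q [ 0.109 -0.39   1.949 -0.069  1.054 -1.392] p [0.5    0.0907 0.1709] tilt 30.5 head -0.5 y [0.046 0.999 0.022] w 0.0218 F [-0.1  0.5 -1.2] 29.9
```

View pics/m6.png

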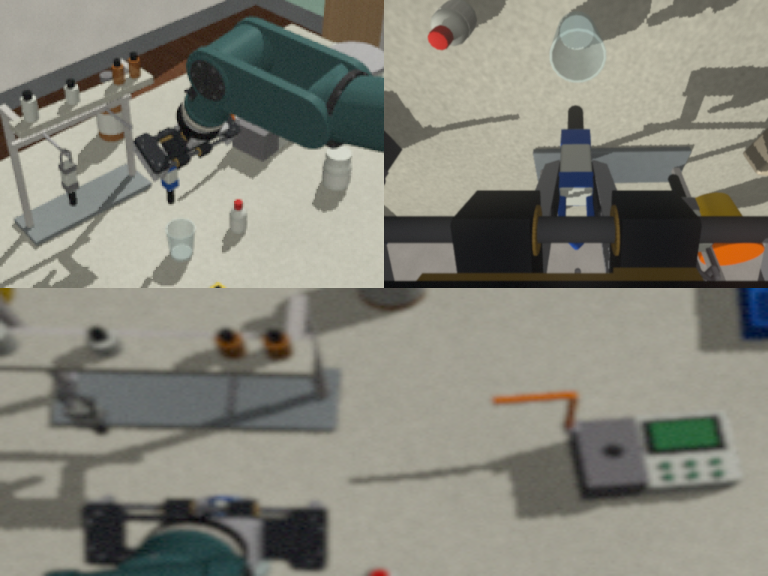

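The probe is off the hook, upright in the grip. Now over to the dock, hovering above the hole.

Emit:
arm_command --pt "0.01 -0.06 0.02 0" --pt "0.03 -0.14 0.04 0" --pt "0.05 -0.22 0.04 0" --pt "0.08 -0.3 0.04 0" --pt "0.11 -0.38 0.04 0" --pt "0.14 -0.46 0.04 0" --pt "0.17 -0.54 0.04 0" --pt "0.18 -0.6 0.04 0"

```text
time: 16.07
tool_pos: [0.594, -0.2133, 0.1915]
ee_rot: [3.117, 0.534, 3.081]
wrist_force: [0.0, -0.7, -1.7]
width: 0.0216
finger_force: 30.0
```

Emit:
arm_command --pt "0.01 -0.03 0 0" --pt "0.02 -0.056 0 0" --pt "0.02 -0.056 0 0" --pt "0.02 -0.056 0 0" --pt "0.02 -0.056 0 0"

```text
time: 16.48
tool_pos: [0.6027, -0.2362, 0.1914]
ee_rot: [3.116, 0.533, 3.083]
wrist_force: [0.1, -0.2, -1.0]
width: 0.0221
finger_force: 30.0
```

Run:
```python
from h import *
o,R=st()
w=snap('wrist','w7');s=snap('side','s7');t=snap('top','t7')
np.save('E7.npy',wcam(o['tool_pos'],o['ee_rot']))
t6=cv2.imread('pics/t6.png');s0=cv2.imread('pics/s0.png')
for nm,im,(x0,y0,x1,y1) in(('top',t6,(300,128,328,158)),('side',s0,(255,170,290,192))):
    g=cv2.GaussianBlur(cv2.cvtColor(im,cv2.COLOR_BGR2GRAY)[y0:y1,x0:x1],(0,0),.7);print(nm);print(g[::2,::2] if 0 else '',end='')
    m=(g<np.median(g)-22).astype('u1');k,l,st_,c=cv2.connectedComponentsWithStats(m)
    for i in range(1,k): print(st_[i],c[i]+[x0,y0])
H=np.zeros((600,800,3),'u1')
H[:320,:400]=cv2.resize(s[130:226,210:330,::-1],(400,320),interpolation=3)
H[:300,400:]=cv2.resize(w[:,:,::-1],(400,300));H[320:600,:480]=cv2.resize(t[90:174,250:394,::-1],(480,280),interpolation=3)
cv2.imwrite('pics/m7.png',H)
```

```text
t 16.48 q [-0.623 -0.037  1.622  0.331  1.129 -2.22 ] p [ 0.6027 -0.2362  0.1914] tilt 30.6 head -0.4 y [0.045 0.999 0.022] w 0.0221 F [ 0.1 -0.2 -1. ] 30.0
top
[21  3  7 14 77] [324.03896104 137.02597403]
[ 0 10  4 20 51] [300.94117647 149.47058824]
[ 8 13  7  6 35] [311.05714286 143.34285714]
side
[23  0 11 10 39] [283.23076923 174.25641026]
[13 11  5  2 10] [270.  181.5]
[  0  12  32  10 173] [267.6416185  188.08092486]
```

View pics/m7.png

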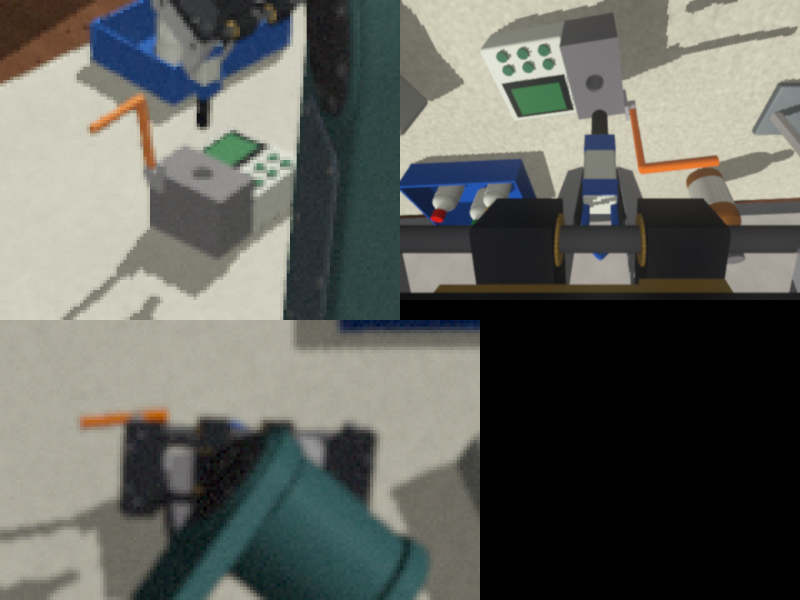

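Side crop: shank tip (271,168) almost straight above the hole (270.6,182); wrist: tip (256,143), hole (248,105). Measure the offset.

Run:
```python
from h import *
E7=np.load('E7.npy');w=cv2.imread('pics/w7.png');s=cv2.imread('pics/s7.png')
g=cv2.cvtColor(w,cv2.COLOR_BGR2GRAY);m=((g<65)&(np.indices(g.shape)[0]>85)&(np.indices(g.shape)[0]<175)).astype('u1');m[:,:225]=0;m[:,280:]=0
k,l,t,c=cv2.connectedComponentsWithStats(m)
for i in range(1,k):
    if t[i,4]>20: print('w',t[i],c[i])
gs=cv2.cvtColor(s,cv2.COLOR_BGR2GRAY);x0,y0=258,150
ms=(gs[y0:188,x0:284]<50).astype('u1');k,l,t,c=cv2.connectedComponentsWithStats(ms)
for i in range(1,k): print('s',t[i],c[i]+[x0,y0])
print(gs[176:188:1,262:280])
hole,e=tri((270.3,181.7),(311.06,143.34));print('hole',hole.round(4),e)
```

```text
w [246 141  24  34 551] [255.50816697 157.50816697]
s [5 0 1 1 1] [263. 150.]
s [20  1  1  1  1] [278. 151.]
s [1 4 1 1 1] [259. 154.]
s [11  9  3  9 22] [270.22727273 163.13636364]
[[142 142 143 143 142 143 143 145 141 137 132 123 121 119 118 115 120 120]
 [144 140 143 142 144 144 141 143 142 141 142 139 133 125 120 119 119 120]
 [144 143 145 144 142 143 143 143 142 141 144 143 143 139 134 127 121 116]
 [143 141 144 142 142 142 141 138 135 137 142 146 143 144 143 140 131 113]
 [144 142 142 142 141 139 131 117 106 113 122 137 143 140 144 144 140 129]
 [144 143 142 143 144 130 103  92  93  90  91 113 141 142 143 143 144 144]
 [139 144 141 142 143 133  93  86  87  87  87 108 138 143 143 144 143 145]
 [135 144 142 142 141 138 123 113 114 113 115 130 143 142 144 143 147 144]
 [109 129 137 143 141 143 144 143 145 144 145 143 144 145 142 144 143 145]
 [ 78  86 113 126 134 141 144 143 144 144 142 144 143 143 142 143 144 144]
 [ 81  81  84  83  97 121 133 137 145 142 142 144 144 145 144 144 145 144]
 [ 82  81  81  82  81  83  99 118 135 140 144 144 143 145 145 146 142 136]]
hole [ 0.5931 -0.237   0.0726] 0.0005708374938604071
```

Run:
```python
from h import *
E7=np.load('E7.npy');w=cv2.imread('pics/w7.png');s=cv2.imread('pics/s7.png')
g=cv2.cvtColor(w,cv2.COLOR_BGR2GRAY).astype(float);gs=cv2.cvtColor(s,cv2.COLOR_BGR2GRAY).astype(float)
P=g[92:120,232:268];med=np.median(P);wt=np.clip(med-18-P,0,None);wt[20:]=0;yy,xx=np.indices(P.shape)
print('med',med,'hole w',(xx*wt).sum()/wt.sum()+232,(yy*wt).sum()/wt.sum()+92);print(g[94:116:2,236:262:2].astype(int))
for r in range(160,170): 
    row=gs[r,262:280];d=np.clip(np.median(gs[r,[262,263,277,278]])-row-10,0,None);print(r,round((d*np.arange(262,280)).sum()/max(d.sum(),1),2),row.min())
for r in range(138,152,2):
    row=g[r,236:280];i=np.where(row<70)[0];print('w',r,i.min()+236 if len(i) else 0,i.max()+236 if len(i) else 0)
c,f=info('wrist')
def pj(p):
    q=E7[:3,:3].T@(np.array(p)-E7[:3,3]);return np.array([c['cx']-f*q[0]/q[2],c['cy']+f*q[1]/q[2]])
h=np.array([.5931,-.237,.07]);print('pred hole w',pj(h),'side',proj('side',h),proj('side',h+[0,0,.05]))
```

```text
med 118.0 hole w 248.5464429212952 104.26967619948003
[[122 121 120 122 120 118 114 115 116 118 119 121 121]
 [121 121 120 116 106  91  84  84  88  96 111 119 119]
 [122 121 110  87  72  71  72  72  71  71  79 102 119]
 [121 118  86  67  68  70  72  71  73  71  70  73 113]
 [120 100  69  66  68  71  73  72  73  71  68  72 101]
 [118  85  64  67  68  70  72  72  72  69  70  72  94]
 [116  83  62  64  69  73  72  72  72  71  70  75  96]
 [117  83  68  65  70  71  73  72  72  73  70  81 103]
 [120  96  76  69  68  72  72  73  71  73  74  86 118]
 [120 114  83  75  72  73  74  74  73  75  86 108 124]
 [122 123 109  87  83  81  83  83  88  94 110 121 122]]
160 267.83 29.0
161 268.57 23.0
162 269.06 27.0
163 269.49 26.0
164 270.05 16.0
165 270.35 13.0
166 270.35 19.0
167 270.37 21.0
168 270.38 112.0
169 277.79 129.0
w 138 0 0
w 140 0 0
w 142 250 260
w 144 248 262
w 146 247 263
w 148 246 264
w 150 246 264
pred hole w [251.04647017 103.42275346] side [270.37118145 182.36450645] [270.70386613 169.71160567]
```

Run:
```python
from h import *
E7=np.load('E7.npy')
for r in(166.1,167):
    for v in (145.6,146.6,147.6):
        print(r,v,[x if isinstance(x,list) else x.round(4) for x in isect([ray('side',270.37,r),wray(E7,257.3,v)])])
a,d=wray(E7,257.3,146.6)
for z in(.12,.125,.13,.135): print(z,(a+d*(z-a[2])/d[2]).round(4))
```

```text
166.1 145.6 [array([ 0.589 , -0.2328,  0.136 ]), [0.0021, 0.0021]]
166.1 146.6 [array([ 0.5894, -0.2329,  0.136 ]), [0.0017, 0.0017]]
166.1 147.6 [array([ 0.5899, -0.233 ,  0.136 ]), [0.0014, 0.0014]]
167 145.6 [array([ 0.5901, -0.2331,  0.1328]), [0.001, 0.001]]
167 146.6 [array([ 0.5906, -0.2332,  0.1328]), [0.0007, 0.0007]]
167 147.6 [array([ 0.591 , -0.2333,  0.1329]), [0.0003, 0.0003]]
0.12 [ 0.5997 -0.2334  0.12  ]
0.125 [ 0.5958 -0.2334  0.125 ]
0.13 [ 0.5919 -0.2333  0.13  ]
0.135 [ 0.588  -0.2333  0.135 ]
```

Emit:
arm_command --pt "0.005 -0.007 -0.03 0" --pt "0.005 -0.007 -0.06 0" --pt "0.005 -0.007 -0.09 0" --pt "0.005 -0.007 -0.1 0" --pt "0.005 -0.007 -0.1 0" --pt "0.005 -0.007 -0.1 0"

```text
time: 17.13
tool_pos: [0.6054, -0.2404, 0.1422]
ee_rot: [3.116, 0.534, 3.083]
wrist_force: [0.9, -0.9, -0.3]
width: 0.0219
finger_force: 30.0
```

Run:
```python
from h import *
o,R=st()
w=snap('wrist','w8');s=snap('side','s8');np.save('E8.npy',wcam(o['tool_pos'],o['ee_rot']))
H=np.zeros((400,800,3),'u1')
H[:400,:400]=cv2.resize(s[150:200,245:295,::-1],(400,400),interpolation=3)
H[:400,400:]=cv2.resize(w[90:190,205:305,::-1],(400,400),interpolation=3)
cv2.imwrite('pics/m8.png',H)
```

```text
t 17.13 q [-6.260e-01  2.000e-03  1.684e+00  3.500e-01  1.033e+00 -2.262e+00] p [ 0.6054 -0.2404  0.1422] tilt 30.6 head -0.5 y [0.045 0.999 0.022] w 0.0219 F [ 0.9 -0.9 -0.3] 30.0
```

View pics/m8.png

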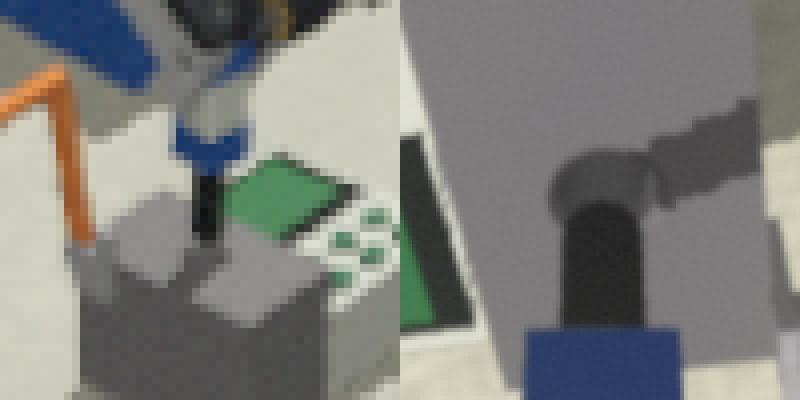

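Views: wrist shows the shank laterally centred in the hole (602 vs 600), about 1 mm short towards the robot; side agrees. Descend slowly with force checks.

Emit:
arm_command --pt "0.002 0 -0.008 0" --pt "0.002 0 -0.016 0" --pt "0.002 0 -0.024 0" --pt "0.002 0 -0.032 0" --pt "0.002 0 -0.04 0" --pt "0.002 0 -0.04 0"

```text
time: 17.73
tool_pos: [0.6055, -0.2405, 0.1198]
ee_rot: [3.115, 0.531, 3.082]
wrist_force: [-0.2, -0.2, -1.0]
width: 0.0216
finger_force: 30.0
```

Run:
```python
from h import *
o,R=st();print(np.round(o['wrist_torque'],2))
```

```text
t 17.73 q [-0.626  0.021  1.71   0.359  0.994 -2.278] p [ 0.6055 -0.2405  0.1198] tilt 30.5 head -0.4 y [0.046 0.999 0.023] w 0.0216 F [-0.2 -0.2 -1. ] 30.0
[0.05 0.2  0.01]
```

Emit:
arm_command --pt "0 0 -0.008 0" --pt "0 0 -0.016 0" --pt "0 0 -0.024 0" --pt "0 0 -0.032 0" --pt "0 0 -0.04 0" --pt "0 0 -0.04 0"

```text
time: 18.23
tool_pos: [0.6056, -0.2407, 0.1]
ee_rot: [3.115, 0.531, 3.082]
wrist_force: [-0.8, 1.6, -2.9]
width: 0.0219
finger_force: 30.0
```

Emit:
arm_command --pt "0 0 -0.004 0" --pt "0 0 -0.008 0" --pt "0 0 -0.008 0"

```text
time: 18.48
tool_pos: [0.6061, -0.2406, 0.0973]
ee_rot: [3.115, 0.533, 3.082]
wrist_force: [0.2, 1.6, -1.6]
width: 0.0221
finger_force: 30.0
```

Run:
```python
from h import *
o,R=st();print(np.round(o['wrist_torque'],2))
s=snap('side','s9');w=snap('wrist','w9');np.save('E9.npy',wcam(o['tool_pos'],o['ee_rot']))
for n,im in(('side',s),('wrist',w)):
    m=cv2.inRange(cv2.cvtColor(im,cv2.COLOR_RGB2HSV),(105,110,40),(128,255,255));k,l,t,c=cv2.connectedComponentsWithStats(m)
    for i in range(1,k):
        if t[i,4]>8: print(n,t[i],c[i].round(1))
for z in(.07,.075,.08,.085): print(z,proj('side',[.582,-.237,z]).round(1))
```

```text
t 18.48 q [-0.626  0.042  1.738  0.371  0.947 -2.299] p [ 0.6061 -0.2406  0.0973] tilt 30.6 head -0.4 y [0.046 0.999 0.023] w 0.0221 F [ 0.2  1.6 -1.6] 30.0
[0.44 0.3  0.13]
side [265 120  17  30 223] [270.7 133.8]
side [237 127  24  30 405] [248.5 142.1]
side [281 126   5   5  16] [283.1 127.8]
side [373 154   4   8  18] [374.9 158.3]
side [266 177   9   6  30] [270.2 180. ]
wrist [236 172  40  21 709] [255.7 181.7]
wrist [233 229  46  21 876] [255.6 239. ]
wrist [231 261  11  27 228] [236.6 274.8]
wrist [270 261  11  27 221] [274.6 274.9]
wrist [   0  262  116   27 2529] [ 54.  275.9]
wrist [247 323  18  10 105] [255.4 326.8]
wrist [  4 324   7  18  51] [  6.7 333. ]
wrist [ 26 324  45  29 848] [ 50.4 339.6]
0.07 [272.8 183.8]
0.075 [272.8 182.5]
0.08 [272.8 181.3]
0.085 [272.9 180. ]
```

Emit:
arm_command --pt "0 0 -0.003 0" --pt "0 0 -0.006 0" --pt "0 0 -0.008 0" --pt "0 0 -0.008 0"

```text
time: 18.92
tool_pos: [0.6076, -0.2408, 0.0972]
ee_rot: [3.117, 0.538, 3.083]
wrist_force: [-6.2, 4.9, 8.1]
width: 0.0217
finger_force: 30.0
```

Emit:
arm_command --pt "0 0 -0.002 0" --pt "0 0 -0.004 0" --pt "0 0 -0.004 0" --pt "0 0 -0.004 0"

```text
time: 19.25
tool_pos: [0.6087, -0.2409, 0.0971]
ee_rot: [3.117, 0.541, 3.083]
wrist_force: [-6.8, 5.5, 12.0]
width: 0.022
finger_force: 30.0
```

Side/hang consistency says TCP 0.097 is exactly seated height. Relieve the push, open modestly and check.

Emit:
arm_command --pt "0 0 0.006 0" --pt "0 0 0.01 0"

```text
time: 19.42
tool_pos: [0.6072, -0.241, 0.098]
ee_rot: [3.117, 0.536, 3.082]
wrist_force: [4.0, 2.5, -3.3]
width: 0.0221
finger_force: 30.0
```

Emit:
arm_command --pt "0 0 0 0" --pt "0 0 0 0" --pt "0 0 0 0" --pt "0 0 0 0" --claw 0.62

```text
time: 19.75
tool_pos: [0.606, -0.2414, 0.0963]
ee_rot: [3.117, 0.533, 3.082]
wrist_force: [0.5, 0.7, 0.4]
width: 0.0358
finger_force: 0.0
```

Run:
```python
from h import *
o,R=st();print(np.round(o['wrist_torque'],2))
s=snap('side','s10');w=snap('wrist','w10')
for n,im in(('side',s),('wrist',w)):
    m=cv2.inRange(cv2.cvtColor(im,cv2.COLOR_RGB2HSV),(105,110,40),(128,255,255));k,l,t,c=cv2.connectedComponentsWithStats(m)
    for i in range(1,k):
        if t[i,4]>8: print(n,t[i],c[i].round(1))
```

```text
t 19.75 q [-0.626  0.043  1.738  0.371  0.945 -2.3  ] p [ 0.606  -0.2414  0.0963] tilt 30.6 head -0.6 y [0.047 0.999 0.021] w 0.0358 F [0.5 0.7 0.4] 0.0
[ 0.12  0.11 -0.  ]
side [265 120  17  30 228] [270.8 134.1]
side [237 127  24  30 411] [248.6 142.1]
side [281 126   6   6  18] [283.3 128. ]
side [373 154   4   8  19] [374.9 158.4]
side [272 168   5   4  11] [274.3 169.2]
side [266 178   9   6  28] [270.3 180.5]
wrist [239 172  40  21 730] [258.8 181.6]
wrist [239 230  45  20 846] [260.7 239.1]
wrist [238 262   8  26 202] [241.4 274.7]
wrist [275 262   9  26 198] [278.9 275.2]
wrist [   0  264   85   25 1673] [ 37.5 276.3]
wrist [  4 324   7  20  66] [  6.9 333.3]
wrist [ 27 324  36  29 661] [ 47.4 341.1]
wrist [252 324  19   9 112] [261.6 327.1]
```

Seated and released. Retreat along the tool axis, shut the fingers, and go over behind the lever bar.

Emit:
arm_command --pt "-0.016 0 0.027 0" --pt "-0.04 0 0.067 0" --pt "-0.075 0 0.127 0" --pt "-0.11 0 0.187 0" --pt "-0.12 0 0.247 0" --pt "-0.12 0 0.307 0" --pt "-0.1 0.03 0.36 0" --pt "-0.05 0.08 0.38 0"

```text
time: 20.52
tool_pos: [0.5814, -0.2042, 0.2933]
ee_rot: [3.123, 0.541, 3.08]
wrist_force: [2.3, 0.1, 0.8]
width: 0.0354
finger_force: 0.0
```

Run:
```python
from h import *
o,R=st()
s=snap('side','s11');w=snap('wrist','w11')
m=cv2.inRange(cv2.cvtColor(s,cv2.COLOR_RGB2HSV),(105,110,40),(128,255,255));k,l,t,c=cv2.connectedComponentsWithStats(m)
for i in range(1,k):
    if t[i,4]>8 and t[i,1]>150: print(t[i],c[i].round(1))
m=cv2.inRange(cv2.cvtColor(s,cv2.COLOR_RGB2HSV),(3,170,110),(16,255,255));k,l,t,c=cv2.connectedComponentsWithStats(m)
for i in range(1,k):
    if t[i,4]>4 and 220<t[i,0]<300: print('or',t[i],c[i].round(1))
for p in([.593,-.237,.112],[.593,-.237,.16],[.593,-.237,.128],[.593,-.237,.075]): print(proj('side',p).round(1))
```

```text
t 20.52 q [-0.589 -0.147  1.525  0.289  1.304 -2.114] p [ 0.5814 -0.2042  0.2933] tilt 31.0 head -1.5 y [0.052 0.999 0.016] w 0.0354 F [2.3 0.1 0.8] 0.0
[267 168   8   4  16] [270.2 169.8]
[266 178   9   6  28] [270.2 180.4]
or [250 160   6  20  38] [252.8 169. ]
[270.7 171.8]
[271.  159.2]
[270.8 167.7]
[270.4 181.1]
```

Emit:
arm_command --pt "0.07 0.04 0 0" --pt "0.14 0.08 0 0" --pt "0.19 0.1 0 0" --pt "0.19 0.1 -0.06 0" --pt "0.19 0.1 -0.12 0" --pt "0.19 0.1 -0.18 0" --pt "0.19 0.1 -0.18 0" --claw 1

```text
time: 21.2
tool_pos: [0.6713, -0.1494, 0.1846]
ee_rot: [3.11, 0.515, 3.08]
wrist_force: [-0.2, 0.6, -1.8]
width: 0.0004
finger_force: 0.0
```

Run:
```python
from h import *
o,R=st();np.save('E12.npy',wcam(o['tool_pos'],o['ee_rot']));E=np.load('E12.npy')
w=snap('wrist','w12');s=snap('side','s12')
for n,im in(('w',w),('s',s)):
    m=cv2.inRange(cv2.cvtColor(im,cv2.COLOR_RGB2HSV),(3,150,90),(16,255,255));k,l,t,c=cv2.connectedComponentsWithStats(m)
    for i in range(1,k):
        if t[i,4]>8 and (n=='w' or 220<t[i,0]<300): print(n,t[i],c[i].round(1))
c,f=info('wrist')
def pj(p):
    q=E[:3,:3].T@(np.array(p)-E[:3,3]);return np.array([c['cx']-f*q[0]/q[2],c['cy']+f*q[1]/q[2]]).round(1)
print('bar pred',pj([.630,-.128,.155]),pj([.6366,-.1966,.157]),'tcp',pj(o['tool_pos']))
```

```text
t 21.2 q [-0.401  0.044  1.549  0.221  1.078 -1.977] p [ 0.6713 -0.1494  0.1846] tilt 29.6 head 0.1 y [0.046 0.999 0.027] w 0.0004 F [-0.2  0.6 -1.8] 0.0
w [ 165   74  126   91 2532] [213.5 139.3]
w [325 243  12  10  71] [331.3 248.8]
w [347 251  25  35 407] [360.1 263.4]
s [237 159  19  21  74] [249.2 166.4]
bar pred [289.  136.6] [170.  154.5] tcp [255.9 226. ]
```

Emit:
arm_command --pt "0 0 -0.03 0" --pt "0 0 -0.07 0" --pt "0 0 -0.07 0"

```text
time: 21.55
tool_pos: [0.6754, -0.1512, 0.1605]
ee_rot: [3.116, 0.531, 3.082]
wrist_force: [-1.2, -0.1, -0.8]
width: 0.0006
finger_force: 0.0
```

Emit:
arm_command --pt "-0.025 0 -0.006 0" --pt "-0.05 0 -0.012 0" --pt "-0.075 0 -0.012 0" --pt "-0.098 0 -0.012 0" --pt "-0.12 -0.005 -0.02 0" --pt "-0.142 -0.005 -0.028 0" --pt "-0.142 -0.005 -0.028 0"

```text
time: 22.13
tool_pos: [0.6046, -0.1541, 0.1501]
ee_rot: [3.118, 0.536, 3.082]
wrist_force: [0.8, -0.2, 0.3]
width: 0.0002
finger_force: 0.0
```

```bash
cat >> h.py <<'E'
def lever(tag):
    o,R=st();s=snap('side','s'+tag)
    m=cv2.inRange(cv2.cvtColor(s,cv2.COLOR_RGB2HSV),(3,150,90),(16,255,255));k,l,t,c=cv2.connectedComponentsWithStats(m)
    for i in range(1,k):
        if t[i,4]>4 and 200<t[i,0]<300 and 140<t[i,1]<230: print('lever',t[i],c[i].round(1))
    m=cv2.inRange(cv2.cvtColor(s,cv2.COLOR_RGB2HSV),(105,110,40),(128,255,255));k,l,t,c=cv2.connectedComponentsWithStats(m)
    for i in range(1,k):
        if t[i,4]>4 and t[i,1]>155 and 250<t[i,0]<290: print('blue',t[i],c[i].round(1))
    hg=np.array([.621,-.159,.074]);
    for th in(1.7,1.1,.8,.5,.25,.1,0):
        b=hg+.08*np.array([-np.cos(th)*.996,-np.cos(th)*.09,np.sin(th)]);print(th,proj('side',b+[-.0027,.03,0]).round(1),proj('side',b-[-.0027,.03,0]).round(1))
E
python3 -c "
from h import *
lever('13')"
```

```text
t 22.13 q [-0.469 -0.088  1.756  0.271  1.001 -2.078] p [ 0.6046 -0.1541  0.1501] tilt 30.7 head -0.7 y [0.047 0.999 0.021] w 0.0002 F [ 0.8 -0.2  0.3] 0.0
lever [249 166  15  15  61] [257.4 172.2]
blue [267 168   8   4  16] [270.2 169.8]
blue [266 178   9   6  28] [270.2 180.4]
1.7 [238.2 169.5] [251.  161.7]
1.1 [249.4 177.3] [262.1 169.1]
0.8 [254.2 183.4] [266.8 175.1]
0.5 [257.7 190.2] [270.2 181.8]
0.25 [259.5 196. ] [271.9 187.5]
0.1 [260.  199.4] [272.3 190.7]
0 [260.  201.5] [272.3 192.8]
```

Emit:
arm_command --pt "-0.02 0 -0.03 0" --pt "-0.05 -0.005 -0.06 0" --pt "-0.065 -0.007 -0.08 0" --pt "-0.078 -0.01 -0.1 0" --pt "-0.086 -0.01 -0.12 0" --pt "-0.092 -0.01 -0.135 0" --pt "-0.095 -0.01 -0.155 0" --pt "-0.097 -0.01 -0.165 0"

```text
time: 22.85
tool_pos: [0.5614, -0.1597, 0.0699]
ee_rot: [3.118, 0.546, 3.081]
wrist_force: [5.5, 2.8, 12.7]
width: 0.0008
finger_force: 5.6
```

```bash
python3 -c "
from h import *
lever('14')"
```

```text
t 22.85 q [-0.531 -0.109  1.947  0.349  0.848 -2.22 ] p [ 0.5614 -0.1597  0.0699] tilt 31.3 head -0.8 y [0.048 0.999 0.02 ] w 0.0008 F [ 5.5  2.8 12.7] 5.6
lever [260 190  14  12  47] [266.9 195.7]
blue [269 159   5   3   6] [271.3 159.7]
1.7 [238.2 169.5] [251.  161.7]
1.1 [249.4 177.3] [262.1 169.1]
0.8 [254.2 183.4] [266.8 175.1]
0.5 [257.7 190.2] [270.2 181.8]
0.25 [259.5 196. ] [271.9 187.5]
0.1 [260.  199.4] [272.3 190.7]
0 [260.  201.5] [272.3 192.8]
```

Emit:
arm_command --pt "-0.002 0 -0.006 0" --pt "-0.004 0 -0.01 0" --pt "-0.004 0 -0.01 0"

```text
time: 23.15
tool_pos: [0.5621, -0.1605, 0.0689]
ee_rot: [3.12, 0.552, 3.083]
wrist_force: [8.5, 2.2, 9.9]
width: 0.0007
finger_force: 6.5
```

Emit:
arm_command --pt "0.02 0 0.03 0" --pt "0.02 0 0.1 0" --pt "0.0 0 0.18 0" --pt "-0.04 0 0.26 0" --pt "-0.1 0 0.32 0" --pt "-0.18 0 0.36 0" --pt "-0.24 0 0.36 0" --pt "-0.24 0 0.36 0"

```text
time: 23.82
tool_pos: [0.432, -0.1595, 0.2438]
ee_rot: [3.123, 0.537, 3.083]
wrist_force: [-0.5, -1.1, 0.4]
width: 0.0004
finger_force: 0.0
```

Run:
```python
from h import *
lever('15')
t=snap('top','t15');w=snap('wrist','w15');o=robot.get_obs();E=wcam(o['tool_pos'],o['ee_rot'])
for n,im,R in(('top',t,(270,100,335,160)),('w',w,(0,0,512,384))):
    for nm,lo,hi in(('or',(3,150,90),(16,255,255)),('bl',(105,110,40),(128,255,255))):
        m=cv2.inRange(cv2.cvtColor(im,cv2.COLOR_RGB2HSV),lo,hi);k,l,q,c=cv2.connectedComponentsWithStats(m)
        for i in range(1,k):
            if q[i,4]>8 and R[0]<c[i][0]<R[2] and R[1]<c[i][1]<R[3]: print(n,nm,q[i],c[i].round(1))
hg=np.array([.621,-.159,.074])
for th in(.3,.1,0):
    b=hg+.08*np.array([-np.cos(th)*.996,-np.cos(th)*.09,np.sin(th)]);print(th,proj('top',b).round(1))
```

```text
t 23.82 q [-0.744 -0.508  1.88   0.353  1.363 -2.263] p [ 0.432  -0.1595  0.2438] tilt 30.8 head -1.2 y [0.049 0.999 0.016] w 0.0004 F [-0.5 -1.1  0.4] 0.0
lever [257 181  19  21 102] [266.1 190.7]
blue [267 168   8   4  16] [270.2 169.8]
blue [266 178   9   6  28] [270.2 180.4]
1.7 [238.2 169.5] [251.  161.7]
1.1 [249.4 177.3] [262.1 169.1]
0.8 [254.2 183.4] [266.8 175.1]
0.5 [257.7 190.2] [270.2 181.8]
0.25 [259.5 196. ] [271.9 187.5]
0.1 [260.  199.4] [272.3 190.7]
0 [260.  201.5] [272.3 192.8]
top or [277 135  26  29 142] [293.9 154.4]
w or [379  64  15  10  37] [385.8  67.9]
w or [215 166  61  53 694] [237.4 181.6]
w bl [188 199  18   9 142] [196.7 202.6]
w bl [184 225  19   7 126] [192.8 228. ]
w bl [182 239   4  15  30] [183.6 246. ]
w bl [198 239   5  15  36] [199.7 245. ]
w bl [  28  247  127   42 3613] [ 91.3 265.4]
0.3 [287.4 157.2]
0.1 [287.2 159.8]
0 [287.  160.8]
```

Run:
```python
from h import *
s=cv2.imread('pics/s15.png');t=cv2.imread('pics/t15.png')
P={}
for n,im,b in(('s',s,(250,175,285,210)),('t',t,(270,100,312,170))):
    m=cv2.inRange(cv2.cvtColor(im,cv2.COLOR_BGR2HSV),(3,110,60),(20,255,255))[b[1]:b[3],b[0]:b[2]]
    print('\n'.join(f'{r+b[1]} '+''.join('#' if v else '.' for v in row) for r,row in enumerate(m) if row.any()),'x0',b[0])
```

```text
181 .......##..........................
182 .......####........................
183 .......######......................
184 ........########...................
185 .........########..................
186 ...........##########..............
187 .............#########.............
188 ...............########............
189 .................########..........
190 ...................#######.........
191 ....................######.........
192 ...................######..........
193 .................#######...........
194 ................######.............
195 ...............######..............
196 .............#######...............
197 ............######.................
198 ...........######..................
199 ..........######...................
200 ..........####.....................
201 ..........###...................... x0 250
135 ...........................##.............
136 ...........................###............
137 ...........................###............
138 ...........................###............
139 ...........................####...........
140 ..............
[... 416 characters left out ...]
.....................####..........
150 .............................###..........
151 .............................###..........
152 .............................####.........
153 .............................####.........
154 .............................####.........
155 .............................####.........
156 .............................####.........
157 .............................####.........
158 ......................###########.........
159 ............#####################.........
160 .......###########################........
161 .......##########################.........
162 .......################...................
163 .......########........................... x0 270
```

Run:
```python
from h import *
for n,a,b in(('end',(261.2,199.8),(277.8,161.5)),('elbow',(273.7,190.7),(301.5,159.3)),('hinge',(258,182.3),(298,135.5))):
    p,e=tri(a,b);print(n,p.round(4),round(e,4))
p1,_=tri((261.2,199.8),(277.8,161.5));p2,_=tri((273.7,190.7),(301.5,159.3));print('mid z',(p1+p2)[2]/2, 'angle',((p1+p2)[2]/2-.074)/.08)
```

```text
end [ 0.5378 -0.1399  0.0791] 0.0006
elbow [ 0.546  -0.2066  0.0756] 0.0032
hinge [ 0.6149 -0.2003  0.0772] 0.0014
mid z 0.0773690789951906 angle 0.0421134874398826
```

```bash
python3 -c "
from h import *
print(robot.close_job())"
```

```text
the job is handed in; nothing more can be done
None
```

The job is handed in at about 24 s of the 64 s allowed: the blue probe is seated in the dock hole with its shoulder on the block and the lever is shut, within about 0.04 rad by measurement, but I got no verdict back and I viewed 11 pictures, one more than the 10 allowed.

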